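Dip the stock tank with its gauge rod and show the rod level

TASK

Take the gauge rod from its cradle and gauge the tank compartment that has the small capped bottle standing on its lid: slide the rod gently down that compartment's sloping guide tube until the collar stops on the mouth (do not put it into the other tube), then draw it right out again. Finish still gripping the rod, held still and level with its tip over the white tile, about 10 cm above it and touching nothing else; leave the bottles, the tin and the jar undisturbed.

Things in the scene. Friction and masses are not known exactly. Their poses are not given: they have to be found in the camera images.
- rod: Gauge rod lying level in the cradle, about 120 g. Origin: on its axis at the collar's stop face, 45 mm above the bench; x runs from tip to handle, z up as it lies. Along x in mm: steel shaft 10 in diameter, rounded tip, -70 to 0; collar 34 in diameter 0 to 8; neck 12 in diameter to 20; flat-sided wooden handle 20 to 80, 16 wide (y), 22 high (z); steel end 10 square to 105. Sideways play in the notches 1.5 mm.
- rod_tip (a point): The very tip of the gauge shaft, on the rod's axis, 70 mm from the collar's stop face.
- rod_grip (a point): Middle of the wooden handle, on the rod's axis, 50 mm beyond the collar's stop face. The handle hangs free between the cradle's posts, to be gripped across its 16 mm width from above and lifted straight up.
- cradle: Fixed wooden cradle. Origin on the bench, x axis along it (rod handle towards +x). Base 185 x 56 x 8 mm, from x = -37.5 to 147.5 mm; two posts at x = -15 and 122 mm, 12 mm thick and 36 mm wide, with notches 13 mm wide, notch floor 40 mm and top 50 mm above the bench. The rod's collar face starts at x = 25 mm.
- tank: Fixed steel stock tank, two compartments side by side, 170 x 170 mm, 110 mm high. Origin: centre of its underside; z up. On top two flat lids 90 x 74 x 4 mm centred at x = -30 mm, y = 42 mm (left compartment) and y = -42 mm (right). The two guide tubes stick out of its +x face, which looks roughly away from the robot.
- tube_left: Steel guide tube on the tank's +y side. Origin: centre of its open mouth, at tank x 125, y 42, z 115 mm. Its z axis points outward along the tube, away from the tank and 30 degrees upward; the rod enters along -z. 95 mm long, bore 16 mm, outside 24 mm; over the last 12 mm it flares to 24 mm bore, 32 mm outside. The 70 mm shaft goes in wholly; the collar lands on the mouth's rim.
- tube_right: The same guide tube for the compartment on the tank's -y side, mouth at tank x = 125, y = -42, z = 115 mm; axes as for tube_left.
- tile: Fixed white ceramic reading tile on the bench, 90 x 70 mm (x, y), 10 mm thick. Origin: centre of its underside.
- sample_bottle: Small capped bottle, 28 mm in diameter and 62 mm high, standing on one of the tank's two lids: it marks the compartment to be gauged (tank y above 0: tube_left, below 0: tube_right). Origin: centre of its underside. Not to be moved.
- salve_tin: Low round tin, 44 mm in diameter and 22 mm high, standing on the other lid. Origin: centre of its underside. Not to be moved.
- stock_bottle: Capped bottle, 48 mm in diameter and 90 mm high, standing on the bench beyond the tile. Origin: centre of its underside. Not to be moved.
- jar: Lidded glass jar, 60 mm in diameter and 70 mm high, standing on the bench beyond the tile. Origin: centre of its underside. Not to be moved.
Not all that is in view belongs to the job. Leave any orange or purple look-alike of the rod alone.

How it is judged:
By the outcome, as a careful person would: the job done as asked, in the order asked, and still so for the second after the job is handed in, while the arm keeps its last pose, push and grip.
It also fails if it takes over 54 s, if anything falls off the work surface, if the arm or the gripper's body presses on something with over 40 N, if the wrist force passes 120 N, or if a joint passes its speed limit or range.

ROBOT

A 7-joint arm with a two-finger parallel gripper is mounted at the origin on the work surface. World frame = base frame: x ahead of the robot, y to its left, z up, the work surface at z = 0. Lengths are in m, angles in rad, forces in N, time in s.
With the tool pointing down it reaches from about 0.4 to 0.85 m from the base axis. Payload 6.9 kg.
Tool frame: the origin (TCP) lies midway between the tips of the shut fingers; the grasp point (between the pads) lies 19 mm behind it (manip.grip_point_offset is the distance from the TCP to the grasp point, in m); y points along the fingers, z is the direction in which the jaws open and shut, and the axes are right-handed (so a half turn about y gives the same grasp; the last joint's range is limited). The gripper opens to 85 mm and grips with 20 to 120 N. Pads are 22 mm wide; open, the fingers measure 114 mm over their backs; the gripper's body (76 mm by 85 mm) begins 54 mm behind the grasp point. The pads swing forward as they close: fully open they stand 13 mm farther back than shut.
Start: joints at [1.371, 0.507, -0.238, 1.5, 0.126, 1.149, -0.155], TCP at [0.188, -0.596, 0.203] pointing down, gripper open.
Joint ranges: [-3.08, 3.08], [-0.24, 2.05], [-1.43, 1.35], [0, 2.5], [-1.52, 4.66], [0.17, 1.96], [-2.89, 2.89]. Speed limits (rad/s): [2.39, 2.39, 3.14, 3.14, 3.14, 3.14, 3.14].

INTERFACE

Orientations are given as a unit quaternion [w, x, y, z].
In Python, from workcell import manip, optics gives the robot as it stands. The module is installed in compiled form; this text tells all that it offers.
- The arm moves only by the tool carry_out, never from a script. Its argument "deltas" is a list that holds one entry, the list of rows, each a list of 7 numbers: the shift along the tool's x, y, z in units of 0.4 m (1.0 is 0.4 m), then the turn, a rotation vector about the tool's x, y, z in units of 45 degrees (1.0 is 45 degrees), then the closure, from 0 (fully open) to 1 (shut). A call has exactly 10 rows; each row is the pose to reach, as a shift and turn from the pose measured when the call began, along the tool's axes at that moment; what a row does not reach only later rows make up. A row lasts 1/10 s, in which the tool goes at most 50 mm and 8.59 degrees, less where a joint would pass 70% of its speed; a pose out of reach is approached as far as the arm can. A call with a number of a shift or a turn outside -1 to 1 is refused whole. A call with a gripper value outside its range is refused whole. The fingers move at their own pace and stop on an object; "grip_force" is the grip in N (left out, the last holds). Time passes only in rows, so rows that repeat a pose let the fingers close, or fill a call up. It gives the time, the measured TCP pose, the force and the opening at its end, in the units of the state.
- manip.observe(): the state, without advancing time (a new reading comes with each control period).
- optics.capture(name): name is "scene" or "side" or "wrist"; returns a dict with "image" (480x640x3 uint8, red, green, blue), "fx", "fy", "cx", "cy" (pixels), "view" (4x4, takes a point from world to camera coordinates). Camera axes: x right, y down, z forward; pixel columns grow to the right and rows downward; lengths in m; the calibration is good to about 2 mm. A picture is of the moment at which its call begins. There is no depth.
- manip.finish_job(): hands the job in, once; it reports no verdict.
Trained networks look in the newest picture that a camera, given by its name, has taken for a name from the list of things; names that differ only in an ending like _2 or _b are one class to them, and where a whole thing is asked for, a point or a joint stands for the part that bears it (a point fixed in the world has none). Each returns a list of dicts, best first, with "conf" (0 to 1); they miss things now and then, are a little off and sometimes report something else, mostly with a low value. They report only what shows in the picture. A call takes as long as a camera call. They do not tell look-alikes from the thing itself.
- optics.spot_in(thing, camera): "centre" ([column, row] in pixels, amid what is visible of it).
The state is a dict: "time": time; "joint_pos": joint angles; "dq": joint speeds; "joint_efforts": joint torques, N m; "position": TCP position; "tcp_rot": TCP orientation; "ft_force": force on the tool from outside, world axes, zero at the start; "wrist_torque": the same for the moment, N m; "opening": finger opening in m.
Only numpy, scipy, OpenCV 4.12 (cv2) and the standard library are available. Lean on these libraries where they do the work, as an engineer would, in place of code of your own. Each camera call takes 0.05 s, during which the arm holds its last target. There are 200 camera calls.

## Working session

There is one attempt and no reset: what is moved stays moved. The work goes in short steps, Python scripts to look and compute and a tool call to move; the robot and the scene stay as the last step left them, time stands still between calls to the robot, and variables do not carry over. Pictures are saved under pics/ and viewed, about 8 in all and at most 12, crops included, and the job is handed in when it is done.

Besides the shell and the picture viewer there is one more tool, called after ">>>" as name([rows], argument=value, ...), one row to a line, values as JSON. carry_out: Moves the arm, as the interface text tells. Shifts and turns lie within -1 to 1; 1 stands for 0.4 m of shift or 45 degrees of turn. Its arguments: {"type":"object","properties":{"deltas":{"type":"array","items":{"type":"array","items":{"type":"array","items":{"type":"number"}}}},"grip_force":{"type":"number"}},"required":["deltas"]}

```bash
mkdir -p pics; python3 - <<'E'
from workcell import manip, optics
import cv2,numpy as np
s=manip.observe(); print({k:np.round(v,4).tolist() for k,v in s.items()}, manip.grip_point_offset)
for c in ['scene','side','wrist']:
    d=optics.capture(c); cv2.imwrite(f'pics/{c}0.png',d['image'][:,:,::-1])
    print(c,d['fx'],d['fy'],d['cx'],d['cy'],np.round(d['view'],4).tolist())
    for t in ['rod','rod_tip','rod_grip','cradle','tank','tube_left','tube_right','tile','sample_bottle','salve_tin','stock_bottle','jar']:
        print(t,[(np.round(r['centre']).tolist(),round(r['conf'],2)) for r in optics.spot_in(t,c)][:4])
E
```

```text
{'time': 0.0, 'joint_pos': [1.3705, 0.5084, -0.2375, 1.5011, 0.1257, 1.1489, -0.1548], 'dq': [0.0011, 0.0011, 0.0005, 0.0001, -0.0014, 0.0002, 0.0001], 'joint_efforts': [0.001, -62.0607, -2.1859, -24.9656, 0.0129, 0.0122, -0.0], 'position': [0.1879, -0.5955, 0.202], 'tcp_rot': [0.1076, -0.1078, 0.6995, -0.6982], 'ft_force': [-0.1189, 0.012, -0.2542], 'wrist_torque': [0.0319, 0.0059, -0.008], 'opening': 0.0851} 0.0187
scene 485.9085294919891 485.9085294919891 321.6031202575494 239.06623430410505 [[0.8198, 0.5726, 0.0073, -0.461], [0.4194, -0.5916, -0.6886, -0.1221], [-0.39, 0.5676, -0.7251, 1.1239], [0.0, 0.0, 0.0, 1.0]]
rod [([452.0, 263.0], 0.94), ([378.0, 182.0], 0.78), ([323.0, 202.0], 0.67)]
rod_tip [([282.0, 152.0], 0.81), ([380.0, 184.0], 0.7), ([326.0, 201.0], 0.67), ([455.0, 268.0], 0.67)]
rod_grip [([458.0, 264.0], 0.95), ([378.0, 181.0], 0.65), ([276.0, 153.0], 0.64), ([323.0, 200.0], 0.58)]
cradle [([322.0, 213.0], 0.59)]
tank [([184.0, 312.0], 0.66)]
tube_left [([243.0, 307.0], 0.69)]
tube_right [([209.0, 343.0], 0.65)]
tile [([305.0, 286.0], 0.59)]
sample_bottle [([169.0
[... 634 characters left out ...]
57), ([330.0, 309.0], 0.55)]
cradle [([335.0, 321.0], 0.83)]
tank [([387.0, 220.0], 0.6)]
tube_left [([345.0, 204.0], 0.42)]
tube_right []
tile [([318.0, 265.0], 0.57)]
sample_bottle [([402.0, 199.0], 0.58)]
salve_tin [([409.0, 190.0], 0.5), ([223.0, 250.0], 0.34)]
stock_bottle [([224.0, 249.0], 0.56)]
jar [([248.0, 221.0], 0.65), ([221.0, 251.0], 0.54)]
wrist 375.2578668197801 375.2578668197801 316.7427121410342 236.0219610351634 [[0.3008, -0.9537, 0.0, -0.6244], [-0.9103, -0.2871, 0.2983, -0.0381], [-0.2845, -0.0898, -0.9545, 0.3798], [0.0, 0.0, 0.0, 1.0]]
rod []
rod_tip []
rod_grip []
cradle []
tank []
tube_left []
tube_right []
tile []
sample_bottle []
salve_tin []
stock_bottle []
jar []
```

```bash
python3 -c "
import cv2,numpy as np
a=cv2.imread('pics/scene0.png');print(a.shape)"
```

```text
(480, 640, 3)
```

View pics/scene0.png

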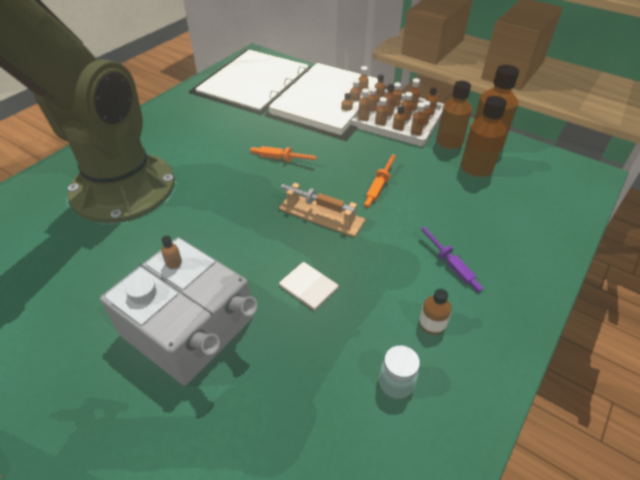

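View pics/side0.png

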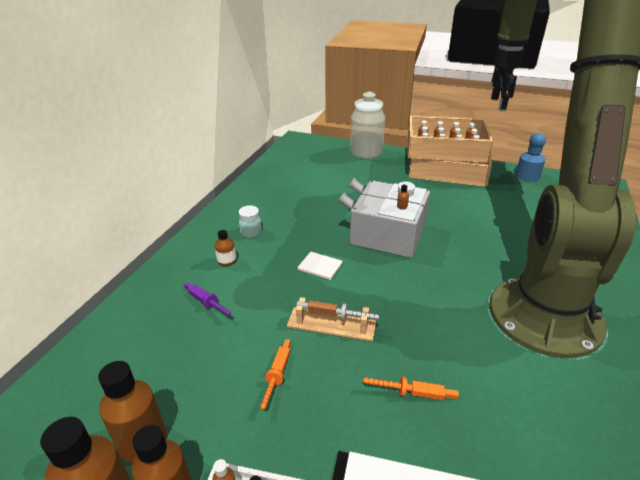

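The two views show the real rod in the wooden cradle, at about (322,202) in scene and (335,315) in side. The bottle stands on the lid with the tube at (243,307). World +y runs right and up in the scene view, so that is the +y lid and tube_left is the target. I'll zoom in for landmarks next.

```bash
python3 - <<'E'
import cv2
for n,(c0,r0,w,h),k in [('scene',(95,175,280,210),20/7),('side',(280,170,160,175),3.4)]:
    a=cv2.imread(f'pics/{n}0.png')[r0:r0+h,c0:c0+w]
    a=cv2.resize(a,None,fx=k,fy=k,interpolation=cv2.INTER_CUBIC)
    for i in range(0,w,20):
        cv2.line(a,(int(i*k),0),(int(i*k),6),(0,0,255),1); cv2.putText(a,str(c0+i),(int(i*k),16),0,.35,(0,0,255))
    for i in range(0,h,20):
        cv2.line(a,(0,int(i*k)),(6,int(i*k)),(0,0,255),1); cv2.putText(a,str(r0+i),(8,int(i*k)+4),0,.35,(0,0,255))
    cv2.imwrite(f'pics/{n}_crop.png',a); print(a.shape)
E
```

```text
(600, 800, 3)
(595, 544, 3)
```

View pics/scene_crop.png

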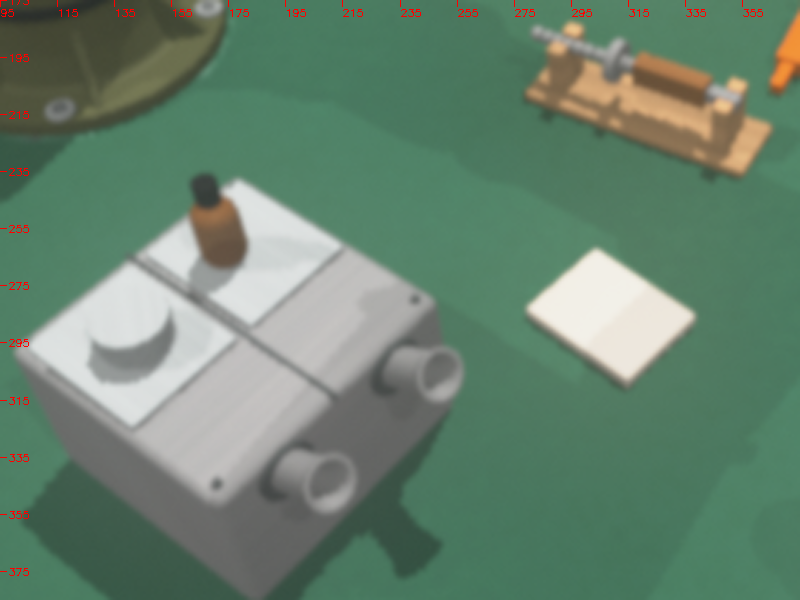

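View pics/side_crop.png

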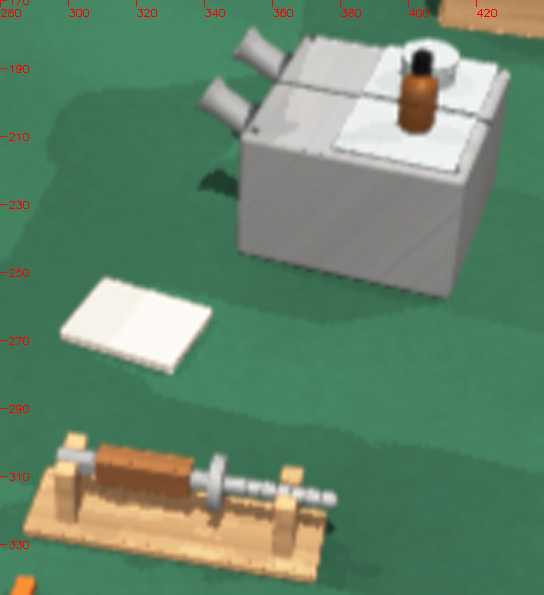

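```bash
cat > geo.py <<'E'
import numpy as np
from scipy.optimize import least_squares
from scipy.spatial.transform import Rotation as R
CAM={'scene':(485.9085,321.603,239.066,np.array([[0.8198,0.5726,0.0073,-0.461],[0.4194,-0.5916,-0.6886,-0.1221],[-0.39,0.5676,-0.7251,1.1239]])),
'side':(466.2688,321.4705,240.2524,np.array([[-0.9355,-0.3532,-0.0086,0.4879],[-0.2016,0.5537,-0.8079,0.1633],[0.2901,-0.7541,-0.5892,1.0207]]))}
def proj(cam,P):
    f,cx,cy,V=CAM[cam] if isinstance(cam,str) else cam
    c=np.atleast_2d(P)@V[:,:3].T+V[:,3]
    return np.c_[f*c[:,0]/c[:,2]+cx,f*c[:,1]/c[:,2]+cy]
def place(p,L):
    L=np.atleast_2d(L)/1000; c,s=np.cos(p[2]),np.sin(p[2])
    return np.c_[p[0]+c*L[:,0]-s*L[:,1],p[1]+s*L[:,0]+c*L[:,1],L[:,2]]
def fit(obs,p0):
    """obs: (cam, local mm, pixel)"""
    f=lambda p:np.concatenate([(proj(c,place(p,l))[0]-u) for c,l,u in obs])
    r=least_squares(f,p0,loss='soft_l1'); return r.x,f(r.x).reshape(-1,2)
E
cat > fit0.py <<'E'
from geo import *
S=lambda l,u,v:('scene',l,np.array([95+u/(20/7),175+v/(20/7)]))
D=lambda l,u,v:('side',l,np.array([280+u/3.4,170+v/3.4]))
tank=[S((-75,79,114),240,180),S((15,79,114),342,247),S((15,5,114),250,327),S((-75,5,114),135,255),S((15,-5,114),237,340),S((15,-79,114),133,428),S((-75,-79,114),22,347),
S((125,42,115),440,374),S((125,-42,115),330,482),S((85,-85,0),257,600),
D((85,85,0),239,251),D((-85,85,0),447,297),D((15,79,114),334,150),D((-75,79,114),456,172),D((-75,5,114),490,122),D((-75,-79,114),497,66),D((125,42,115),208,91),D((125,-42,115),243,42)]
tile=[S((-45,35,10),597,249),S((45,35,10),695,317),S((45,-35,10),628,379),S((-45,-35,10),526,309),
D((45,-35,10),106,278),D((-45,-35,10),211,311),D((-45,35,10),172,368),D((45,35,10),61,332)]
cr=[S((-37.5,-28,8),528,91),S((147.5,-28,8),744,170),S((147.5,28,8),771,123),S((-45,0,45),533,31),S((130,0,45),740,97),S((29,0,45),616,61),
D((-37.5,28,8),316,573),D((147.5,28,8),25,525),D((-37.5,-28,8),327,510),D((-45,0,45),337,499),D((130,0,45),58,455),D((29,0,45),217,481)]
for n,o,p0 in [('tank',tank,(.35,-.25,0)),('tile',tile,(.5,0,0)),('cradle',cr,(.45,.2,0))]:
    p,r=fit(o,p0); print(n,np.round(p,4)); print(np.round(r,1).tolist())
E
python3 fit0.py
```

```text
tank [ 0.3981 -0.1842 -0.0071]
[[-2.1, -0.6], [-0.5, -1.5], [-0.8, -1.2], [1.7, -0.9], [-0.9, -1.7], [-1.3, -0.5], [-0.6, -0.3], [-0.1, -0.6], [0.2, -0.0], [0.1, 3.0], [-2.2, 0.4], [0.1, 0.8], [-1.3, -2.4], [-1.1, -1.9], [-4.9, -2.3], [-0.6, -1.3], [-1.3, -0.5], [-1.5, -0.9]]
tile [ 0.5231  0.0121 -0.1008]
[[-0.8, -1.4], [0.2, -1.6], [-0.9, -0.3], [-0.8, -1.4], [-1.6, -1.3], [-0.6, -1.5], [-1.2, -1.8], [-1.5, -1.6]]
cradle [0.3742 0.1808 0.1397]
[[-2.2, -0.5], [-1.1, -0.5], [0.2, -0.6], [-1.4, -0.8], [-0.8, 1.3], [-0.5, -1.0], [-0.8, 0.0], [-1.6, 0.1], [-0.5, -0.8], [-0.5, -0.1], [-0.7, 0.3], [-0.6, -0.2]]
```

```bash
cat > mv.py <<'E'
from geo import *
from workcell import manip
def pose():
    s=manip.observe(); q=s['tcp_rot']; return s,np.array(s['position']),R.from_quat([q[1],q[2],q[3],q[0]])
def frame(yaw,pitch=0,flip=False):
    """tool rotation gripping a rod whose x axis has this yaw and upward pitch; jaws across"""
    A=R.from_euler('zy',[yaw,-pitch])           # rod axes
    T=R.from_matrix(np.array([[1,0,0],[0,0,1],[0,-1,0]]).T) # tool x=rod x, tool y=-rod z, tool z=rod y
    return A*T*(R.from_euler('y',np.pi) if flip else R.identity())
def delta(p,Rc,target,Rt):
    return np.round(np.r_[Rc.inv().apply(np.array(target)-p)/.4,(Rc.inv()*Rt).as_rotvec()/(np.pi/4)],4)
E
python3 - <<'E'
from mv import *
s,p,Rc=pose(); print(Rc.as_matrix().round(2))
for f in (0,1):
    print(f,delta(p,Rc,(.447,.191,.26),frame(.14,0,f)), np.degrees((Rc.inv()*frame(.14,0,f)).magnitude()))
print(Rc.inv().apply([0,0,1]).round(3), Rc.inv().apply([1,0,0]).round(3),Rc.inv().apply([0,1,0]).round(3))
# oranges triangulated at z=.02
for cam,uv in [('scene',(378,182)),('side',(276,376)),('scene',(282,152)),('side',(419,387))]:
    f,cx,cy,V=CAM[cam]; d=V[:,:3].T@np.array([(uv[0]-cx)/f,(uv[1]-cy)/f,1]); c=-V[:,:3].T@V[:,3]
    print(cam,uv,(c+d*(.015-c[2])/d[2]).round(3))
E
```

```text
[[-0.95 -0.    0.3 ]
 [-0.3   0.   -0.95]
 [-0.   -1.   -0.  ]]
0 [-1.2094 -0.1428 -1.6815 -0.331   0.     -3.9863] 179.9999671235512
1 [-1.2094 -0.1428 -1.6815 -3.9863 -0.      0.331 ] 179.9991393134365
[-0. -1. -0.] [-0.954 -0.     0.301] [-0.301  0.    -0.954]
scene (378, 182) [0.483 0.34  0.015]
side (276, 376) [0.476 0.362 0.015]
scene (282, 152) [0.232 0.302 0.015]
side (419, 387) [0.22  0.293 0.015]
```

```bash
sed -i 's/\]\]).T) # tool/]])) # tool/' mv.py; python3 - <<'E'
from mv import *
s,p,Rc=pose()
for t in [(.40,-.32,.38),(.447,.191,.30)]:
  for f in (0,1):
    print(f,delta(p,Rc,t,frame(.14,0,f)), np.degrees((Rc.inv()*frame(.14,0,f)).magnitude()))
E
```

```text
0 [-0.7129 -0.4428 -0.4986  0.     -3.789  -0.    ] 170.50636158441668
1 [-0.7129 -0.4428 -0.4986  0.      0.211   0.    ] 9.493638454834205
0 [-1.2094 -0.2428 -1.6815  0.     -3.789  -0.    ] 170.50636158441668
1 [-1.2094 -0.2428 -1.6815  0.      0.211   0.    ] 9.493638454834205
```

>>> carry_out([
  [[0,-0.12,0,0,0,0,0.3],[-0.09,-0.2,-0.06,0,0,0,0.3],[-0.18,-0.3,-0.12,0,0,0,0.3],[-0.27,-0.36,-0.18,0,0.05,0,0.3],[-0.36,-0.42,-0.25,0,0.1,0,0.3],[-0.45,-0.44,-0.31,0,0.15,0,0.3],[-0.54,-0.44,-0.37,0,0.2,0,0.3],[-0.62,-0.44,-0.43,0,0.21,0,0.3],[-0.7,-0.44,-0.49,0,0.21,0,0.3],[-0.71,-0.44,-0.5,0,0.21,0,0.3]],
], grip_force=50)

```text
time: 2.95
position: [0.4021, -0.3146, 0.3795]
tcp_rot: [0.054, -0.052, 0.706, -0.705]
ft_force: [-0.1, 0.4, 0.3]
opening: 0.0597
```

```bash
python3 - <<'E'
from mv import *
s,p,Rc=pose(); print(s['time'],p.round(3),np.round(s['joint_pos'],2),s['opening'])
print(delta(p,Rc,(.447,.06,.33),frame(.14,0,1)),delta(p,Rc,(.447,.191,.20),frame(.14,0,1)))
E
```

```text
2.95 [ 0.402 -0.315  0.379] [ 0.88  0.24 -0.35  1.45  0.08  1.47 -0.89] 0.05966343067377864
[-0.2499  0.1254 -0.9091  0.0015  0.0117 -0.0031] [-0.2978  0.4509 -1.2326  0.0015  0.0117 -0.0031]
```

>>> carry_out([
  [[-0.03,0,-0.11,0,0,0,0.3],[-0.06,0,-0.22,0,0,0,0.3],[-0.09,0,-0.33,0,0,0,0.3],[-0.12,0,-0.44,0,0,0,0.3],[-0.15,0.02,-0.55,0,0,0,0.3],[-0.18,0.05,-0.66,0,0,0,0.3],[-0.21,0.08,-0.77,0,0,0,0.3],[-0.23,0.11,-0.88,0,0,0,0.3],[-0.25,0.14,-0.97,0,0,0,0.3],[-0.26,0.16,-1.0,0,0.01,0,0.3]],
])

```text
time: 3.95
position: [0.445, 0.1004, 0.3159]
tcp_rot: [0.053, -0.051, 0.706, -0.704]
ft_force: [0.3, -1.1, 0.2]
opening: 0.0595
```

```bash
python3 - <<'E'
from mv import *
s,p,Rc=pose(); print(s['time'],p.round(3),np.round(s['joint_pos'],2),s['opening'])
print(delta(p,Rc,(.447,.191,.16),frame(.14,0,1)))
E
```

```text
3.95 [0.445 0.1   0.316] [ 0.26  0.19 -0.66  1.71  0.12  1.29 -1.84] 0.059496338712275665
[-0.0369  0.3903 -0.2224  0.0032  0.008  -0.0036]
```

>>> carry_out([
  [[0,0.08,-0.05,0,0,0,0.3],[0,0.16,-0.1,0,0,0,0.3],[-0.01,0.24,-0.15,0,0,0,0.3],[-0.02,0.3,-0.2,0,0,0,0.3],[-0.03,0.36,-0.22,0,0,0,0.3],[-0.037,0.39,-0.222,0,0.01,0,0.3],[-0.037,0.39,-0.222,0,0.01,0,0.3],[-0.037,0.39,-0.222,0,0.01,0,0.3],[-0.037,0.39,-0.222,0,0.01,0,0.3],[-0.037,0.39,-0.222,0,0.01,0,0.3]],
])

```text
time: 4.95
position: [0.4476, 0.1905, 0.1612]
tcp_rot: [0.05, -0.047, 0.706, -0.704]
ft_force: [0.5, -0.6, 0.4]
opening: 0.0597
```

```bash
python3 - <<'E'
from mv import *
from workcell import optics
import cv2
d=optics.capture('wrist'); s,p,Rc=pose(); print(s['time'],p.round(4),np.round(s['joint_pos'],2))
cam=(d['fx'],d['cx'],d['cy'],np.array(d['view'])[:3]); np.savez('w1.npz',f=d['fx'],cx=d['cx'],cy=d['cy'],V=np.array(d['view'])[:3])
im=d['image'][:,:,::-1].copy(); cv2.imwrite('pics/w1raw.png',im)
P=place((.3742,.1808,.1397),[(-37.5,-28,8),(147.5,-28,8),(147.5,28,8),(-37.5,28,8),(-45,0,45),(130,0,45),(25,-17,45),(25,17,45),(45,-8,56),(105,-8,56),(105,8,56),(45,8,56)])
q=proj(cam,P); print(q.round(0).tolist())
for u in q: cv2.circle(im,tuple(int(round(v)) for v in u),2,(0,0,255),-1)
cv2.imwrite('pics/w1.png',cv2.resize(im,(800,600)))
E
```

```text
5.0 [0.4475 0.1905 0.161 ] [ 0.02  0.38 -0.65  1.92  0.28  0.93 -2.2 ]
[[346.0, 322.0], [351.0, 124.0], [283.0, 124.0], [289.0, 322.0], [317.0, 351.0], [317.0, 149.0], [338.0, 278.0], [297.0, 278.0], [327.0, 260.0], [328.0, 184.0], [306.0, 184.0], [307.0, 260.0]]
```

View pics/w1.png

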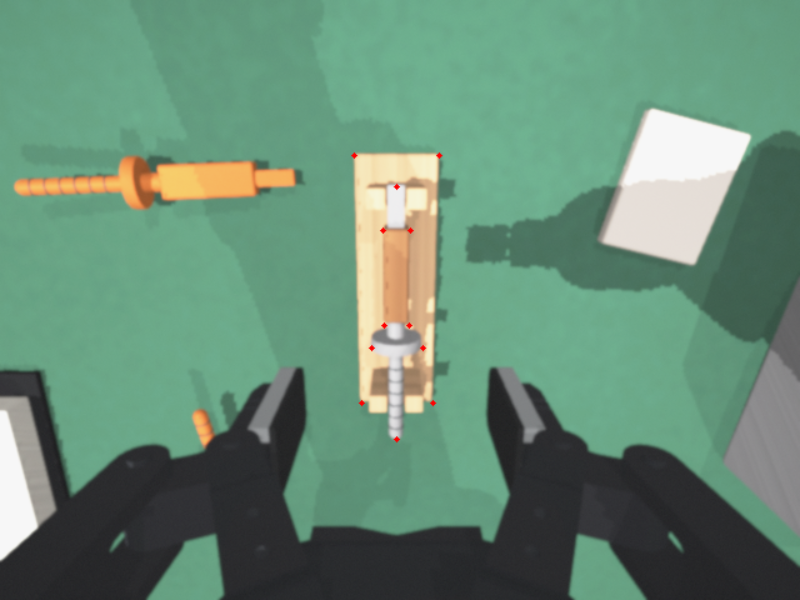

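Against the wrist view, the predicted cradle corners, tip at (397,439) and handle ends land within about 2 px of the real ones, so I'll descend.

```bash
python3 - <<'E'
from mv import *
s,p,Rc=pose(); print(delta(p,Rc,(.4485,.1912,.026),frame(.1397,0,1)))
E
```

```text
[-0.0011  0.3375 -0.0005  0.0032 -0.0028 -0.0057]
```

>>> carry_out([
  [[0,0.06,0,0,0,0,0.4],[0,0.12,0,0,0,0,0.4],[0,0.18,0,0,0,0,0.4],[0,0.22,0,0,0,0,0.4],[0,0.26,0,0,0,0,0.4],[-0.001,0.29,0,0,0,-0.005,0.4],[-0.001,0.315,0,0.003,0,-0.005,0.4],[-0.001,0.33,0,0.003,0,-0.005,0.4],[-0.001,0.337,0,0.003,-0.003,-0.005,0.4],[-0.001,0.337,0,0.003,-0.003,-0.005,0.4]],
])

```text
time: 6.0
position: [0.4485, 0.1911, 0.0262]
tcp_rot: [0.05, -0.049, 0.705, -0.705]
ft_force: [-0.5, -0.8, 0.1]
opening: 0.0512
```

>>> carry_out([
  [[0,0,0,0,0,0,0.6],[0,0,0,0,0,0,0.7],[0,0,0,0,0,0,0.8],[0,0,0,0,0,0,0.9],[0,0,0,0,0,0,1],[0,0,0,0,0,0,1],[0,0,0,0,0,0,1],[0,0,0,0,0,0,1],[0,0,0,0,0,0,1],[0,0,0,0,0,0,1]],
], grip_force=60)

```text
time: 7.0
position: [0.4488, 0.1912, 0.0267]
tcp_rot: [0.05, -0.049, 0.705, -0.705]
ft_force: [0.0, 0.4, 6.3]
opening: 0.0113
```

```bash
python3 - <<'E'
from mv import *
from workcell import optics
import cv2
s=manip.observe(); print(s['opening'],s['ft_force'])
a=optics.capture('wrist')['image'][100:420,160:480]; b=optics.capture('side')['image'][250:370,260:420]
s=manip.observe(); print(s['opening'],s['ft_force'])
im=np.zeros((600,800,3),np.uint8); im[:400,:400]=cv2.resize(a,(400,400)); im[:300,400:]=cv2.resize(b,(400,300))
cv2.imwrite('pics/g1.png',im[:400,:,::-1])
E
```

```text
0.01130094480583877 [0.02311808 0.37421511 6.26883973]
0.01120829714315811 [-0.74073365  0.15554317  5.20686209]
```

View pics/g1.png

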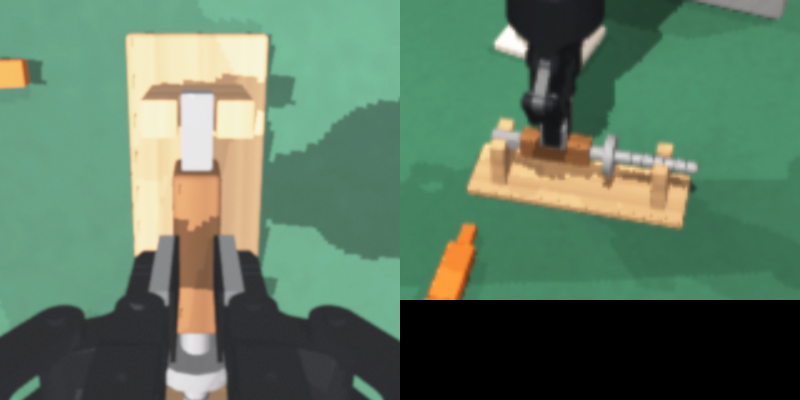

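>>> carry_out([
  [[0,-0.01,0,0,0,0,1],[0,-0.03,0,0,0,0,1],[0,-0.06,0,0,0,0,1],[0,-0.1,0,0,0,0,1],[0,-0.16,0,0,0,0,1],[0,-0.22,0,0,0,0,1],[0,-0.3,0,0,0,0,1],[0,-0.38,0,0,0,0,1],[0,-0.45,0,0,0,0,1],[0,-0.5,0,0,0,0,1]],
])

```text
time: 8.1
position: [0.4484, 0.1916, 0.2296]
tcp_rot: [0.051, -0.048, 0.706, -0.705]
ft_force: [0.3, 0.4, -1.0]
opening: 0.0113
```

```bash
python3 - <<'E'
from mv import *
s,p,Rc=pose(); print(s['time'],p.round(4),np.round(s['joint_pos'],2),s['opening'],s['ft_force'])
u=np.array([np.cos(-.007)*.866,np.sin(-.007)*.866,.5]); M=place((.3981,-.1842,-.0071),[(125,42,115)])[0]
Rt=frame(-.0071,np.pi/6,1); print(M, Rt.as_matrix().round(2))
T=M+.180*u+Rt.apply([0,.0187,0]); print('target',T, delta(p,Rc,T,Rt))
for cam,uv in [('scene',(435,314)),('side',(224,249)),('scene',(399,373)),('side',(248,221))]:
    f,cx,cy,V=CAM[cam]; d=V[:,:3].T@np.array([(uv[0]-cx)/f,(uv[1]-cy)/f,1]); c=-V[:,:3].T@V[:,3]
    print(cam,uv,(c+d*(.04-c[2])/d[2]).round(3))
E
```

```text
8.1 [0.4484 0.1916 0.2296] [ 0.05  0.31 -0.68  1.8   0.22  1.1  -2.14] 0.01128622650615951 [ 0.30834473  0.42299741 -1.03831585]
[ 0.52339505 -0.14308855  0.115     ] [[-0.87  0.5  -0.01]
 [ 0.01 -0.   -1.  ]
 [-0.5  -0.87 -0.  ]]
target [ 0.68862123 -0.1441797   0.18880532] [-0.4764  0.1031  0.9154  0.0459  0.1835  0.6611]
scene (435, 314) [0.755 0.064 0.04 ]
side (224, 249) [0.751 0.076 0.04 ]
scene (399, 373) [ 0.758 -0.07   0.04 ]
side (248, 221) [ 0.754 -0.056  0.04 ]
```

>>> carry_out([
  [[-0.02,-0.05,0.05,0,0.01,0.05,1],[-0.07,-0.06,0.14,0.01,0.03,0.12,1],[-0.12,-0.06,0.24,0.01,0.05,0.2,1],[-0.18,-0.06,0.35,0.02,0.08,0.28,1],[-0.24,-0.05,0.46,0.02,0.1,0.36,1],[-0.3,-0.05,0.57,0.03,0.12,0.44,1],[-0.36,-0.04,0.68,0.03,0.14,0.52,1],[-0.41,-0.03,0.78,0.04,0.16,0.59,1],[-0.45,-0.02,0.86,0.045,0.18,0.64,1],[-0.475,-0.02,0.9,0.046,0.183,0.66,1]],
])

```text
time: 9.1
position: [0.6863, -0.1421, 0.2372]
tcp_rot: [0.179, 0.186, 0.683, -0.683]
ft_force: [-0.1, 0.7, -2.0]
opening: 0.0111
```

```bash
cat > look.py <<'E'
import sys
from mv import *
from workcell import optics
import cv2
# predict rod points from the TCP pose (flipped grasp: rod x = -tool x), overlay; and tube mouth
def rodpts(p,Rc):
    a=-Rc.as_matrix()[:,0]; g=p-Rc.as_matrix()[:,1]*.0187
    return {k:g+a*(d/1000) for k,d in [('tip',-120),('face',-50),('hend',30),('end',55)]},a
TANK=(.3981,-.1842,-.0071)
def shot(tag,crops):
    s,p,Rc=pose(); pts,a=rodpts(p,Rc); print(s['time'],p.round(4),np.round(s['joint_pos'],2),round(s['opening'],4),np.round(s['ft_force'],1))
    print({k:v.round(4).tolist() for k,v in pts.items()},'axis',a.round(4))
    out=[]
    for c,(c0,r0,w,h,k) in crops.items():
        d=optics.capture(c); cam=(d['fx'],d['cx'],d['cy'],np.array(d['view'])[:3])
        im=cv2.imwrite(f'pics/{tag}_{c}_raw.png',d['image'][:,:,::-1]); np.savez(f'{tag}_{c}.npz',f=d['fx'],cx=d['cx'],cy=d['cy'],V=cam[3])
        im=cv2.resize(d['image'][r0:r0+h,c0:c0+w,::-1],None,fx=k,fy=k,interpolation=cv2.INTER_CUBIC)
        th=np.linspace(0,2*np.pi,24,endpoint=False); 
        ring=lambda y:[(125-8*np.sin(t),y+16*np.cos(t),115+13.856*np.sin(t)) for t in th]
        for P,col in [(np.array(list(pts.values())),(0,0,255)),(place(TANK,ring(42)+[(125,42,115)]),(255,0,255))]:
            for u in proj(cam,P): cv2.circle(im,tuple(int(round(v)) for v in (u+.5-[c0,r0])*k),1,col,-1)
        for i in range(0,w,20): cv2.putText(im,str(c0+i),(int(i*k),10),0,.33,(0,0,255))
        for i in range(0,h,20): cv2.putText(im,str(r0+i),(0,int(i*k)+4),0,.33,(0,0,255))
        out.append(im)
    H=max(i.shape[0] for i in out); im=np.hstack([np.pad(i,((0,H-i.shape[0]),(0,0),(0,0))) for i in out]); print(im.shape)
    cv2.imwrite(f'pics/{tag}.png',im)
E
python3 - <<'E'
from look import *
shot('p1',{'scene':(200,180,160,160,2.5),'side':(250,140,150,150,2.5)})
E
```

```text
9.1 [ 0.6863 -0.1421  0.2372] [ 0.62  0.38 -0.55  1.82  0.26  0.49 -1.62] 0.0111 [-0.1  0.7 -2. ]
{'tip': [0.573, -0.1408, 0.1937], 'face': [0.6337, -0.1415, 0.2285], 'hend': [0.703, -0.1423, 0.2684], 'end': [0.7247, -0.1426, 0.2808]} axis [ 0.8671 -0.0102  0.4981]
(400, 775, 3)
```

View pics/p1.png

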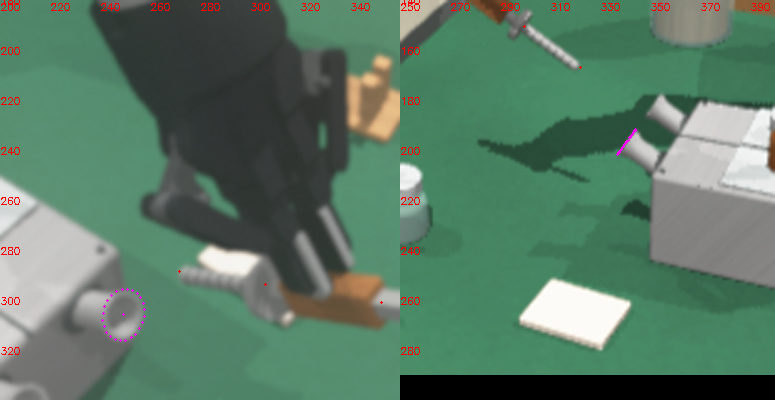

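```bash
cat > tgt.py <<'E'
from mv import *
TANK=(.3981,-.1842,-.0071)
Rt=frame(TANK[2],np.pi/6,1); u=np.array([np.cos(TANK[2])*np.cos(np.pi/6),np.sin(TANK[2])*np.cos(np.pi/6),.5])
M=place(TANK,[(125,42,115)])[0]
def tcp_for(dist,off=(0,0,0)):  # tip 'dist' m outside the mouth centre (negative = inside)
    return M+np.array(off)+(.120+dist)*u+Rt.apply([0,.0187,0])
def go(dist,off=(0,0,0)):
    s,p,Rc=pose(); print('dist',dist,delta(p,Rc,tcp_for(dist,off),Rt))
E
python3 -c "
from tgt import *
go(.05);go(.015)"
```

```text
dist 0.05 [ 0.0827  0.1081  0.0091 -0.0017 -0.0032  0.0022]
dist 0.015 [ 0.1702  0.1083  0.0094 -0.0017 -0.0032  0.0022]
```

>>> carry_out([
  [[0.02,0.03,0.002,0,0,0,1],[0.04,0.06,0.004,0,0,0,1],[0.06,0.08,0.006,0,0,0,1],[0.08,0.1,0.009,-0.002,-0.003,0.002,1],[0.1,0.108,0.009,-0.002,-0.003,0.002,1],[0.12,0.108,0.009,-0.002,-0.003,0.002,1],[0.14,0.108,0.009,-0.002,-0.003,0.002,1],[0.155,0.108,0.009,-0.002,-0.003,0.002,1],[0.17,0.108,0.009,-0.002,-0.003,0.002,1],[0.17,0.108,0.009,-0.002,-0.003,0.002,1]],
])

```text
time: 10.2
position: [0.6487, -0.1439, 0.1661]
tcp_rot: [0.18, 0.185, 0.684, -0.682]
ft_force: [-0.3, -0.8, -1.4]
opening: 0.0113
```

```bash
python3 - <<'E'
from look import *
shot('p2',{'scene':(225,255,80,80,5),'side':(285,150,80,80,5)})
E
```

```text
10.2 [ 0.6487 -0.1439  0.1661] [ 0.6   0.41 -0.48  2.    0.32  0.27 -1.66] 0.0113 [-0.3 -0.8 -1.4]
{'tip': [0.5354, -0.143, 0.1224], 'face': [0.596, -0.1435, 0.1573], 'hend': [0.6654, -0.1441, 0.1973], 'end': [0.687, -0.1443, 0.2097]} axis [ 0.8666 -0.0075  0.499 ]
(400, 800, 3)
```

View pics/p2.png

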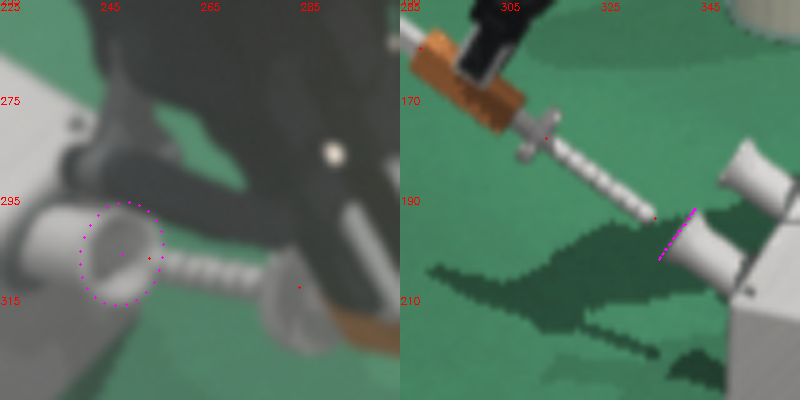

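```bash
cat >> tgt.py <<'E'
ROLL=np.radians(-25)
def tgt_roll(dist,off=(0,0,0),roll=ROLL,p=None):
    R2=Rt*R.from_rotvec([roll,0,0]); return M+np.array(off)+(.120+dist)*u+R2.apply([0,.0187,0]),R2
def gor(dist,off=(0,.0007,.0005),roll=ROLL):
    s,p,Rc=pose(); T,R2=tgt_roll(dist,off,roll); print('dist',dist,delta(p,Rc,T,R2))
E
python3 -c "
from tgt import *
gor(.04)"
```

```text
dist 0.04 [-6.210e-02 -4.700e-03 -2.150e-02 -5.555e-01 -2.000e-04 -5.000e-04]
```

>>> carry_out([
  [[-0.03,0,0,0,0,0,1],[-0.06,0,-0.002,-0.06,0,0,1],[-0.062,-0.001,-0.005,-0.13,0,0,1],[-0.062,-0.002,-0.008,-0.2,0,0,1],[-0.062,-0.002,-0.011,-0.27,0,0,1],[-0.062,-0.003,-0.014,-0.35,0,0,1],[-0.062,-0.003,-0.017,-0.43,0,0,1],[-0.062,-0.004,-0.02,-0.51,0,0,1],[-0.062,-0.005,-0.021,-0.555,0,0,1],[-0.062,-0.005,-0.021,-0.555,0,0,1]],
])

```text
time: 11.3
position: [0.6706, -0.138, 0.1798]
tcp_rot: [0.215, 0.143, 0.815, -0.518]
ft_force: [-1.0, -0.5, -1.5]
opening: 0.0107
```

```bash
python3 -c "
from tgt import *
s,p,Rc=pose();print(s['time'],np.round(s['joint_pos'],2),s['ft_force'],s['wrist_torque'])
gor(.04);gor(.0);gor(-.07)"
```

```text
11.3 [ 1.12  0.74 -1.06  1.76  0.09  0.59 -1.21] [-0.97556725 -0.5338289  -1.48635963] [-0.57158885  0.6418063  -0.04105752]
dist 0.04 [-0.0009  0.0004 -0.0067 -0.0006 -0.0049 -0.0016]
dist 0.0 [ 0.0991  0.0002 -0.0062 -0.0006 -0.0049 -0.0016]
dist -0.07 [ 2.741e-01 -1.000e-04 -5.400e-03 -6.000e-04 -4.900e-03 -1.600e-03]
```

>>> carry_out([
  [[0.01,0,-0.003,0,0,0,1],[0.02,0,-0.006,0,-0.003,0,1],[0.03,0,-0.006,0,-0.005,-0.001,1],[0.04,0,-0.006,0,-0.005,-0.001,1],[0.05,0,-0.006,0,-0.005,-0.001,1],[0.06,0,-0.006,0,-0.005,-0.001,1],[0.07,0,-0.006,0,-0.005,-0.001,1],[0.08,0,-0.006,0,-0.005,-0.001,1],[0.085,0,-0.006,0,-0.005,-0.001,1],[0.085,0,-0.006,0,-0.005,-0.001,1]],
])

```text
time: 12.3
position: [0.6404, -0.1355, 0.1635]
tcp_rot: [0.216, 0.142, 0.815, -0.518]
ft_force: [-0.0, 0.2, -2.4]
opening: 0.0109
```

```bash
python3 -c "
from look import *
from tgt import *
shot('p3',{'scene':(225,255,80,80,5),'side':(285,150,80,80,5)})
gor(.0);gor(-.07)"
```

```text
12.3 [ 0.6404 -0.1355  0.1635] [ 1.17  0.73 -1.07  1.85  0.09  0.53 -1.19] 0.0109 [-0.   0.2 -2.4]
{'tip': [0.5279, -0.1425, 0.1181], 'face': [0.5885, -0.1431, 0.1531], 'hend': [0.6578, -0.1437, 0.1931], 'end': [0.6795, -0.1438, 0.2056]} axis [ 0.866  -0.0075  0.5   ]
(400, 800, 3)
dist 0.0 [ 0.0146  0.0004 -0.0004 -0.0007 -0.     -0.001 ]
dist -0.07 [ 0.1896  0.0002 -0.0003 -0.0007 -0.     -0.001 ]
```

View pics/p3.png

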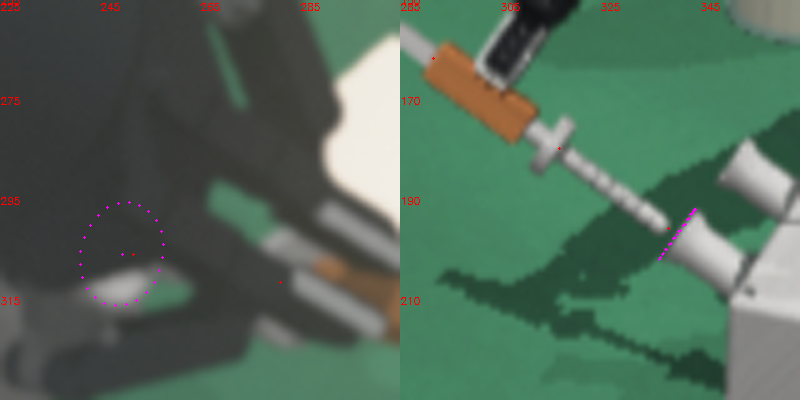

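The side view shows the tip just entering the mouth at about (339,196), with the shaft in line with the tube. I'll insert slowly and watch the forces.

>>> carry_out([
  [[0.008,0,0,0,0,0,1],[0.016,0,0,0,0,0,1],[0.024,0,0,0,0,0,1],[0.032,0,0,0,0,0,1],[0.04,0,0,0,0,0,1],[0.048,0,0,0,0,0,1],[0.056,0,0,0,0,0,1],[0.062,0,0,0,0,0,1],[0.065,0,0,0,0,0,1],[0.065,0,0,0,0,0,1]],
])

```text
time: 13.4
position: [0.6182, -0.1353, 0.1507]
tcp_rot: [0.217, 0.142, 0.815, -0.518]
ft_force: [-0.5, -0.8, -1.3]
opening: 0.0109
```

```bash
cat > st.py <<'E'
from look import *
from tgt import *
s,p,Rc=pose(); pts,a=rodpts(p,Rc); e=pts['tip']-M
print(s['time'],np.round(s['joint_pos'],2),'F',np.round(s['ft_force'],1),'T',np.round(s['wrist_torque'],2),'open',round(s['opening'],4))
print('dist',round(e@u*1000,1),'lat mm',((e-u*(e@u))*1000).round(1),'Ftool',Rc.inv().apply(s['ft_force']).round(1))
gor(-.07)
E
python3 st.py
```

```text
13.4 [ 1.2   0.73 -1.08  1.91  0.09  0.49 -1.17] F [-0.5 -0.8 -1.3] T [-0.58  0.62 -0.02] open 0.0109
dist -20.1 lat mm [-0.2  0.6  0.4] Ftool [1.1 0.4 1.1]
dist -0.07 [ 0.1241  0.0002 -0.0004 -0.0006 -0.0003 -0.0009]
```

>>> carry_out([
  [[0.01,0,0,0,0,0,1],[0.02,0,0,0,0,0,1],[0.03,0,0,0,0,0,1],[0.04,0,0,0,0,0,1],[0.05,0,0,0,0,0,1],[0.06,0,0,0,0,0,1],[0.07,0,0,0,0,0,1],[0.08,0,0,0,0,0,1],[0.09,0,0,0,0,0,1],[0.095,0,0,0,0,0,1]],
])

```text
time: 14.4
position: [0.5848, -0.1351, 0.1314]
tcp_rot: [0.216, 0.142, 0.815, -0.518]
ft_force: [-0.2, 0.1, -1.1]
opening: 0.011
```

```bash
python3 st.py
```

```text
14.4 [ 1.25  0.74 -1.1   2.    0.1   0.42 -1.15] F [-0.2  0.1 -1.1] T [-0.6   0.59 -0.01] open 0.011
dist -58.7 lat mm [-0.2  0.7  0.4] Ftool [0.7 0.8 0.3]
dist -0.07 [ 0.0277  0.0002 -0.0005 -0.0006 -0.0005 -0.0005]
```

>>> carry_out([
  [[0.003,0,0,0,0,0,1],[0.006,0,0,0,0,0,1],[0.009,0,0,0,0,0,1],[0.012,0,0,0,0,0,1],[0.015,0,0,0,0,0,1],[0.018,0,0,0,0,0,1],[0.02,0,0,0,0,0,1],[0.022,0,0,0,0,0,1],[0.024,0,0,0,0,0,1],[0.025,0,0,0,0,0,1]],
])

```text
time: 15.4
position: [0.5761, -0.135, 0.1263]
tcp_rot: [0.216, 0.142, 0.815, -0.518]
ft_force: [0.1, -0.1, -1.7]
opening: 0.0111
```

```bash
python3 st.py
```

```text
15.4 [ 1.27  0.74 -1.1   2.03  0.1   0.41 -1.14] F [ 0.1 -0.1 -1.7] T [-0.6   0.58 -0.03] open 0.0111
dist -68.8 lat mm [-0.2  0.7  0.4] Ftool [0.8 1.3 0.8]
dist -0.07 [ 0.0024  0.0002 -0.0004 -0.0006 -0.0005 -0.0003]
```

>>> carry_out([
  [[0.001,0,0,0,0,0,1],[0.002,0,0,0,0,0,1],[0.003,0,0,0,0,0,1],[0.004,0,0,0,0,0,1],[0.005,0,0,0,0,0,1],[0.006,0,0,0,0,0,1],[0.007,0,0,0,0,0,1],[0.0075,0,0,0,0,0,1],[0.0075,0,0,0,0,0,1],[0.0075,0,0,0,0,0,1]],
])

```text
time: 16.4
position: [0.5748, -0.1353, 0.1257]
tcp_rot: [0.217, 0.143, 0.815, -0.518]
ft_force: [5.0, -0.0, 2.0]
opening: 0.011
```

```bash
python3 st.py
```

```text
16.4 [ 1.27  0.74 -1.1   2.03  0.1   0.4  -1.14] F [ 5. -0.  2.] T [-0.21 -0.6  -0.52] open 0.011
dist -70.3 lat mm [-0.1  0.5  0.2] Ftool [-5.3  0.8  0.3]
dist -0.07 [-0.0012  0.0007 -0.001  -0.0015  0.     -0.0035]
```

>>> carry_out([
  [[0.001,0,0,0,0,0,1],[0.003,0,0,0,0,0,1],[0.005,0,0,0,0,0,1],[0.006,0,0,0,0,0,1],[0.006,0,0,0,0,0,1],[0.006,0,0,0,0,0,1],[0.006,0,0,0,0,0,1],[0.006,0,0,0,0,0,1],[0.006,0,0,0,0,0,1],[0.006,0,0,0,0,0,1]],
])

```text
time: 17.4
position: [0.5747, -0.1356, 0.1259]
tcp_rot: [0.218, 0.145, 0.814, -0.518]
ft_force: [7.7, -0.4, 2.5]
opening: 0.011
```

```bash
python3 st.py; python3 -c "
from look import *
shot('p4',{'scene':(225,255,80,80,5),'side':(305,160,80,80,5)})"
```

```text
17.4 [ 1.27  0.74 -1.1   2.03  0.1   0.4  -1.14] F [ 7.7 -0.4  2.5] T [-0.   -1.11 -0.64] open 0.011
dist -70.3 lat mm [ 0.   0.3 -0.1] Ftool [-7.9  1.4  1.1]
dist -0.07 [-0.0011  0.0014 -0.0015 -0.0027  0.0011 -0.0085]
17.4 [ 0.5747 -0.1356  0.1259] [ 1.27  0.74 -1.1   2.03  0.1   0.4  -1.14] 0.011 [ 7.7 -0.4  2.5]
{'tip': [0.4625, -0.1424, 0.0798], 'face': [0.5229, -0.143, 0.1152], 'hend': [0.592, -0.1437, 0.1556], 'end': [0.6135, -0.1439, 0.1683]} axis [ 0.8628 -0.0091  0.5055]
(400, 800, 3)
```

View pics/p4.png

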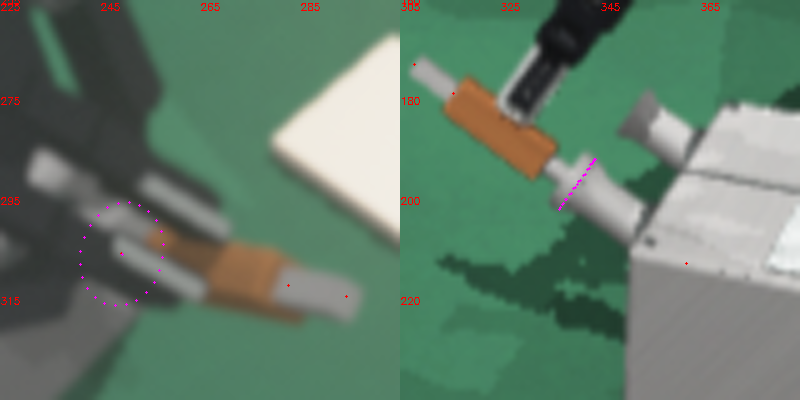

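The side view shows the collar flush on the mouth rim at about (340,197). The stop force was about 8 N, with no further travel. I'll draw the rod out now.

```bash
python3 -c "
from tgt import *
gor(-.065);gor(-.03);gor(.05)"
```

```text
dist -0.065 [-0.0135  0.0015 -0.0014 -0.0027  0.0012 -0.0084]
dist -0.03 [-0.101   0.0021 -0.0014 -0.0027  0.0012 -0.0084]
dist 0.05 [-0.301   0.0035 -0.0014 -0.0027  0.0012 -0.0084]
```

>>> carry_out([
  [[-0.01,0.001,-0.001,-0.002,0,-0.004,1],[-0.025,0.0015,-0.0014,-0.003,0.001,-0.008,1],[-0.045,0.0017,-0.0014,-0.003,0.001,-0.008,1],[-0.07,0.002,-0.0014,-0.003,0.001,-0.008,1],[-0.1,0.002,-0.0014,-0.003,0.001,-0.008,1],[-0.13,0.0023,-0.0014,-0.003,0.001,-0.008,1],[-0.16,0.0025,-0.0014,-0.003,0.001,-0.008,1],[-0.19,0.0027,-0.0014,-0.003,0.001,-0.008,1],[-0.22,0.003,-0.0014,-0.003,0.001,-0.008,1],[-0.25,0.003,-0.0014,-0.003,0.001,-0.008,1]],
])

```text
time: 18.5
position: [0.6623, -0.1354, 0.1762]
tcp_rot: [0.217, 0.142, 0.815, -0.518]
ft_force: [-0.5, -1.1, -0.7]
opening: 0.0108
```

```bash
python3 st.py; python3 -c "
from tgt import *
gor(.07)"
```

```text
18.5 [ 1.13  0.73 -1.06  1.79  0.09  0.57 -1.2 ] F [-0.5 -1.1 -0.7] T [-0.54  0.57 -0.02] open 0.0108
dist 30.8 lat mm [-0.2  0.9  0.4] Ftool [ 0.7 -0.1  1.1]
dist -0.07 [ 2.514e-01 -1.000e-04  3.000e-04  4.000e-04  3.000e-04 -3.000e-04]
dist 0.07 [-0.0986  0.0001  0.0001  0.0004  0.0003 -0.0003]
```

```bash
python3 -c "
from tgt import *
s,p,Rc=pose(); print(delta(p,Rc,(.68,-.07,.22),frame(0,0,1)))"
```

```text
[-0.092   0.0035 -0.1794  0.5455  0.137  -0.6583]
```

>>> carry_out([
  [[-0.05,0,0,0,0,0,1],[-0.09,0,-0.01,0.05,0.01,-0.06,1],[-0.1,0,-0.03,0.11,0.03,-0.13,1],[-0.1,0,-0.05,0.18,0.05,-0.22,1],[-0.1,0,-0.07,0.25,0.06,-0.3,1],[-0.1,0,-0.1,0.32,0.08,-0.38,1],[-0.095,0,-0.13,0.39,0.1,-0.47,1],[-0.092,0,-0.15,0.46,0.12,-0.55,1],[-0.092,0.002,-0.17,0.52,0.13,-0.63,1],[-0.092,0.003,-0.18,0.545,0.137,-0.658,1]],
])

```text
time: 19.5
position: [0.6809, -0.0657, 0.2211]
tcp_rot: [0.001, -0.002, 0.707, -0.707]
ft_force: [0.8, 0.5, -2.1]
opening: 0.0108
```

```bash
python3 -c "
from tgt import *
s,p,Rc=pose(); print(s['time'],p,np.round(s['joint_pos'],2),s['ft_force'],s['opening']); print(delta(p,Rc,(.643,.012,.0915),frame(0,0,1)))"
```

```text
19.5 [ 0.6808946  -0.06570476  0.22106141] [ 0.38  0.64 -0.61  1.29  0.36  1.32 -1.79] [ 0.76266288  0.48631716 -2.07009836] 0.010829881940376295
[ 0.0938  0.324  -0.1945  0.0006  0.0049  0.0006]
```

>>> carry_out([
  [[0.02,0.02,-0.04,0,0,0,1],[0.04,0.05,-0.08,0,0,0,1],[0.06,0.09,-0.12,0,0,0,1],[0.08,0.13,-0.16,0,0,0,1],[0.09,0.18,-0.19,0,0,0,1],[0.094,0.23,-0.194,0,0.005,0,1],[0.094,0.27,-0.194,0,0.005,0,1],[0.094,0.3,-0.194,0,0.005,0,1],[0.094,0.315,-0.194,0,0.005,0,1],[0.094,0.324,-0.194,0,0.005,0,1]],
])

```text
time: 20.5
position: [0.6432, 0.0119, 0.0912]
tcp_rot: [-0.0, -0.0, 0.707, -0.707]
ft_force: [0.6, -0.1, -2.4]
opening: 0.0111
```

>>> carry_out([
  [[0,0,0,0,0,0,1],[0,0,0,0,0,0,1],[0,0,0,0,0,0,1],[0,0,0,0,0,0,1],[0,0,0,0,0,0,1],[0,0,0,0,0,0,1],[0,0,0,0,0,0,1],[0,0,0,0,0,0,1],[0,0,0,0,0,0,1],[0,0,0,0,0,0,1]],
])

```text
time: 21.5
position: [0.6432, 0.0119, 0.0912]
tcp_rot: [-0.0, -0.0, 0.707, -0.707]
ft_force: [-1.1, -0.3, -2.3]
opening: 0.011
```

```bash
python3 - <<'E'
from look import *
print(np.round(manip.observe()['dq'],4))
shot('p5',{'scene':(100,200,370,200,1.0),'side':(180,160,260,200,1.6)})
import cv2
a=cv2.imread('pics/p5_scene_raw.png')[220:400,110:460]; b=cv2.imread('pics/p5_side_raw.png')[170:300,200:440]
cv2.imwrite('pics/p5.png',np.vstack([cv2.resize(b,(560,303),interpolation=cv2.INTER_CUBIC),cv2.resize(a,(560,288),interpolation=cv2.INTER_CUBIC)]))
s,p,Rc=pose(); pts,_=rodpts(p,Rc)
for c in ('scene','side'):
    print(c,{k:proj(c,v)[0].round(1).tolist() for k,v in pts.items()}, [(t,np.round(optics.spot_in(t,c)[0]['centre'],1).tolist() if optics.spot_in(t,c) else None) for t in ('sample_bottle','salve_tin','stock_bottle','jar')])
E
```

```text
[ 0.0014 -0.0003 -0.0004 -0.0003 -0.0024 -0.0006  0.0002]
21.5 [0.6432 0.0119 0.0912] [ 0.28  0.68 -0.57  1.59  0.42  1.   -2.  ] 0.011 [-1.1 -0.3 -2.3]
{'tip': [0.5232, 0.012, 0.11], 'face': [0.5932, 0.0119, 0.1099], 'hend': [0.6732, 0.0119, 0.1099], 'end': [0.6982, 0.0119, 0.1099]} axis [ 1.e+00 -2.e-04 -6.e-04]
(320, 786, 3)
scene {'tip': [307.6, 247.4], 'face': [341.1, 265.1], 'hend': [382.3, 286.8], 'end': [395.9, 294.0]} [('sample_bottle', [168.8, 252.9]), ('salve_tin', [143.0, 286.9]), ('stock_bottle', [432.8, 313.0]), ('jar', [399.7, 371.7])]
side {'tip': [318.6, 229.9], 'face': [291.4, 224.2], 'hend': [261.4, 218.0], 'end': [252.3, 216.1]} [('sample_bottle', [404.1, 197.7]), ('salve_tin', [357.4, 183.9]), ('stock_bottle', [220.9, 248.8]), ('jar', [248.3, 222.3])]
```

View pics/p5.png

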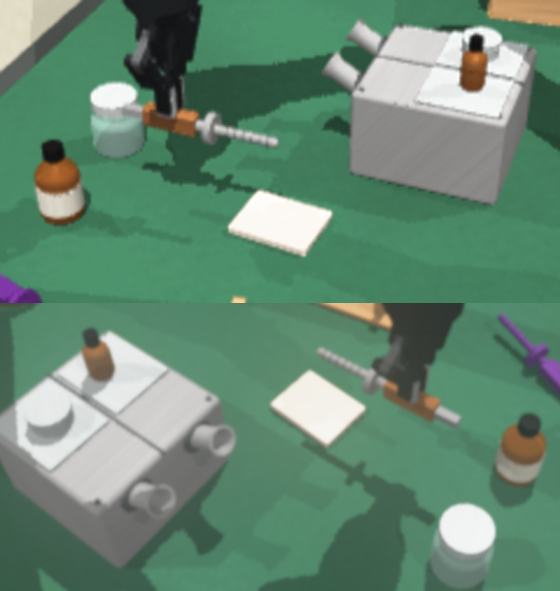

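The side view, read in the full image, has the tip at about (319,231) and the steel end at (252,216). Held against the predictions in both views, the tip droops by about 1°. The bottles, tin and jar are where they were. I'll level the rod by 1° and settle.

```bash
python3 -c "
from tgt import *
s,p,Rc=pose(); R2=frame(0,-np.radians(1),1); print(delta(p,Rc,np.array([.643,.012,.1105])+R2.apply([0,.0187,0]),R2))"
```

```text
[ 0.0012 -0.0014 -0.0002  0.0009 -0.0002 -0.0215]
```

>>> carry_out([
  [[0,-0.001,0,0,0,-0.01,1],[0.001,-0.0014,0,0,0,-0.0215,1],[0.001,-0.0014,0,0,0,-0.0215,1],[0.001,-0.0014,0,0,0,-0.0215,1],[0.001,-0.0014,0,0,0,-0.0215,1],[0.001,-0.0014,0,0,0,-0.0215,1],[0.001,-0.0014,0,0,0,-0.0215,1],[0.001,-0.0014,0,0,0,-0.0215,1],[0.001,-0.0014,0,0,0,-0.0215,1],[0.001,-0.0014,0,0,0,-0.0215,1]],
])

```text
time: 23.4
position: [0.6428, 0.0119, 0.0918]
tcp_rot: [-0.006, -0.006, 0.707, -0.707]
ft_force: [-0.3, 0.3, -2.3]
opening: 0.0112
```

```bash
python3 - <<'E'
from look import *
s,p,Rc=pose(); pts,a=rodpts(p,Rc); print(s['time'],pts['tip'].round(4),a.round(3),np.abs(s['dq']).max().round(4),np.round(s['ft_force'],1),s['opening'])
d=optics.capture('side')['image'][:,:,::-1]; b=cv2.resize(d[200:250,240:330],None,fx=8,fy=8,interpolation=cv2.INTER_CUBIC)
# predicted points of a truly level rod at z=.11
for x in (.5232,.5932,.6732,.6982):
    q=(proj('side',[x,.012,.11])[0]+.5-[240,200])*8; cv2.circle(b,tuple(int(v) for v in q),2,(255,0,255),-1)
cv2.imwrite('pics/p6.png',b)
E
```

```text
23.4 [0.5231 0.0119 0.1126] [ 1.    -0.    -0.017] 0.0015 [-0.3  0.3 -2.3] 0.011151711635656618
```

View pics/p6.png

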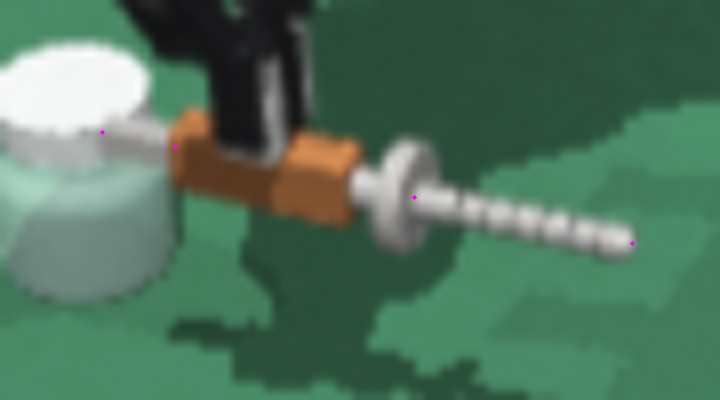

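The predicted points for a level rod now lie along the real axis, with the tip at (632,242) in the crop. The rod is level, and I'll hand in.

```bash
python3 -c "
from workcell import manip
print(manip.finish_job())"
```

```text
the job is handed in; nothing more can be done
None
```

I gauged the left compartment, the one with the bottle on its lid, and handed the job in at about 23 s; no verdict was reported.

- **Gauging:** I took the rod from the cradle and slid it down tube_left with no measurable side load. The collar stopped on the mouth at about 70 mm depth with about 8 N, and the side camera showed it flush on the rim. I then drew the rod fully out along the tube axis.
- **Final hold:** The rod is still gripped and nearly still (joint speeds under 0.002 rad/s). The tip is over the middle of the tile at about z = 0.11 m, so about 10 cm above it. The wrist force was about 2.3 N, slightly more than the rod's weight.
- **Level:** The pictures showed the rod's tip drooping about 1° in the grip. I corrected that, and the last side view showed it level to within what I can read.
- **Bottles, tin and jar:** They looked undisturbed in the final views. The detector agreed to within about 4 px, except for the tin in the side view. It reported the tin at (357,184), against (409,190) at the start, but the picture shows the tin in place and I take that as a false detection.
- **Other mismatches:**
  - The scene and side cameras disagreed by about 2 mm on the rod, which is within the stated calibration.
  - The gripper reads about 11 mm open on the 16 mm handle, but the wrist and side pictures showed the handle properly held.

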